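# Close the balance's draught shield and tare it

## Robot

A 6-joint arm with a two-finger parallel gripper is mounted at the origin on a cart in front of the work surface, level with it; the furniture and walls round the work are solid. World frame = base frame: x ahead of the robot, y to its left, z up, the work surface at z = 0. Lengths are in m, angles in rad, forces in N, time in s.
With the tool pointing down it reaches from about 0.35 to 0.975 m from the base axis. Payload 4.9 kg.
Tool frame: the origin (TCP) lies at the very end of the fingers, on their centre line; the grasp point (between the pads) lies 19 mm behind it; z points along the fingers, x is the direction in which the jaws open and shut, and the axes are right-handed (so a half turn about z gives the same grasp; the last joint's range is limited). The gripper opens to 85 mm and grips with 20 to 120 N. Pads are 22 mm wide; open, the fingers measure 114 mm over their backs; the gripper's body (76 mm by 85 mm) begins 54 mm behind the grasp point. The pads swing forward as they close: fully open they stand 13 mm farther back than shut.
Start: joints at [-1.389, 0.053, 1.613, -0, 1.476, -0.119], TCP at [0.185, -0.597, 0.231] pointing down, gripper open.
Joint ranges: [-3.01, 3.01], [-1.01, 2.22], [0.06, 2.58], [-1.02, 4.17], [0.09, 2.62], [-3.14, 3.14]. Speed limits (rad/s): [2.57, 2.57, 3.14, 3.14, 3.14, 3.14].

## Interface

Orientations are given as a rotation vector (axis times angle).
In Python, from station import ctrl, get_image, calibration, job gives the robot as it stands.
- The arm moves only by the tool jog_arm, never from a script. Its argument "deltas" is a list of rows, each a list of 3 entries, a list of its own where there are three numbers: the turn, a rotation vector about the tool's x, y, z in degrees, then the shift along the tool's x, y, z in m, then the finger opening in m, from 0 to 0.0854. In form: [[[ax, ay, az], [tx, ty, tz], gripper], ...]. A call has 1 to 12 rows; each row is the pose to reach, as a shift and turn from the pose commanded when the call began, along the tool's axes at that moment; what a row does not reach only later rows make up. A row lasts 1/12 s, in which the tool goes at most 41.7 mm and 7.16 degrees, less where a joint would pass 70% of its speed; a pose out of reach is approached as far as the arm can. A call with a gripper value outside its range is refused whole. The fingers move at their own pace and stop on an object; "squeeze" is the grip in N (left out, the last holds). Time passes only in rows, so rows that repeat a pose let the fingers close. It gives the time, the measured TCP pose, the force and the opening at its end, in the units of the state.
- ctrl.get_obs(): the state, without advancing time (a new reading comes with each control period).
- get_image(name): name is "scene" or "top"; returns the picture (480x640x3 uint8, red, green, blue); there is no depth.
- calibration(name): a dict with "mtx" (3x3 intrinsics, pixels), "origin" and "rotation" of the camera in the world. Camera axes: x right, y up, looking along -z (the intrinsics and any distortion apply to the point x, -y, -z); pixel columns grow to the right and rows downward; lengths in m; the calibration is good to about 2 mm. A picture is of the moment at which its call begins. calibration takes no time and is no camera call.
- job.finish_job(): hands the job in, once; it reports no verdict.
The state is a dict: "t": time; "q": joint angles; "dq": joint speeds; "effort": joint torques, N m; "tool_pos": TCP position; "tool_rot": TCP orientation; "contact_force": force on the tool from outside, world axes, zero at the start; "wrist_torque": the same for the moment, N m; "opening": finger opening in m.
Only numpy, scipy, OpenCV 4.12 (cv2) and the standard library are available. Lean on these libraries where they do the work, as an engineer would, in place of code of your own. Each camera call takes 0.05 s, during which the arm holds its last target.

## Task

An empty weighing boat stands on the pan of the bench balance, but the reading will not settle because the draught shield is open. With a fingertip push the sliding glass lid by its black grip until it is fully shut, then lightly press the wide blue tare key, let it spring back up and take the hand away. Be gentle, pinch and lift nothing, do not shove the balance or disturb the boat, and leave the other keys and the things standing round it alone.

Things in the scene. Friction and masses are not known exactly. Their poses are not given: they have to be found in the camera images.
- balance: White laboratory balance, about 4.5 kg, loose on rubber feet. Origin under the housing on the bench; x from the keys to the back (-162 to +120 mm), y left (+-100 mm), z up. Front panel rises 8 deg to the back (40 to 60 mm high). Behind it a glass draught shield, x -20 to +110 mm, y +-71 mm; its black top rails run along y, tops 154 mm high.
- lid (a joint): Opening of the shield's sliding glass lid, m: 0 shut against the end stop on the balance's right (-y) side, 0.08 wide open to the left (+y). Slides along the balance's y with 1.2 N friction and stays where it is left. Upper face of the glass 149 mm above the bench, between the rails.
- lid_grip (a point): Middle of the black upright grip bar on the lid; moves with it. Bar 60 mm long (balance x), 11 mm thick (y); its top is 10 mm above this point, the glass 10 mm below; a 24 mm wide base strip at its foot ends 7 mm below. Push its left (+y) side towards the balance's -y to shut. At lid = 0 it is at y = 0 of the balance.
- tare (a joint): Travel of the tare key in m: 0 up, 0.005 at the bottom; it counts as pressed from 0.002. Sprung: it starts to move at 1.2 N and takes about 2.4 N at 0.002 and 4.2 N at the bottom.
- tare_top (a point): Centre of the top of the tare key, the only blue and only wide key (40 mm along balance y, 18 mm along x, 8 mm proud of the panel), second from the left in the row. Goes down square to the panel, 8 deg off vertical; pressing straight down works. This point moves with the key.
- power (a joint): Travel of the round red power key (18 mm across), leftmost in the row, 55 mm left of the tare key, m: 0 up. Not to be touched.
- mode (a joint): Travel of the round white key next to the tare key, 55 mm to its right, m: 0 up. Not to be touched.
- print (a joint): Travel of the round white key at the right end of the row, 97 mm right of the tare key, m: 0 up. Not to be touched.
- pan (a point): Centre of the top of the round steel weighing pan, 84 mm across, 70 mm above the bench inside the draught shield.
- boat: Empty white square weighing boat, 70x70x15 mm, loose on the pan inside the shield; origin at the centre of its underside.
- jar: White ground-neck reagent jar with stopper, 74 mm across, 148 mm tall, loose, to the right of the balance; origin at the centre of its underside.
- bottle: Brown glass bottle with red cap, 54 mm across, 93 mm tall, loose, to the right of the balance; origin at the centre of its underside.
- timer: White bench timer lying flat, 62x62x15 mm, loose, left of the balance's front; origin at the centre of its underside.
- spatula: Thin steel spatula lying on the bench, 148x12x4 mm, to the right of the balance's front; origin at the centre of its underside.
- spare_boat: A second empty white weighing boat, 70x70x15 mm, loose on the bench, left of the balance; origin at the centre of its underside.

How it is judged:
By the outcome, as a careful person would: the job done as asked, in the order asked, and still so for the second after the job is handed in, with the robot touching nothing.
It also fails if it takes over 48 s, if anything falls off the work surface, if the arm or the gripper's body presses on something with over 40 N, if the wrist force passes 120 N, or if a joint passes its speed limit or range.

## Working session

There is one attempt and no reset: what is moved stays moved. The work goes in short steps, Python scripts to look and compute and a tool call to move; the robot and the scene stay as the last step left them, time stands still between calls to the robot, and variables do not carry over. Pictures are saved under pics/ and viewed, and the job is handed in when it is done.

Besides the shell and the picture viewer there is one more tool, called after "Call:" as name([rows], argument=value, ...), one row to a line, values as JSON. jog_arm: Moves the arm, as the interface text tells. Its arguments: {"type":"object","properties":{"deltas":{"type":"array","items":{"type":"array"}},"squeeze":{"type":"number"}},"required":["deltas"]}

```bash
mkdir -p pics
python3 - <<'E'
from station import ctrl,get_image,calibration,job
import cv2,numpy as np
for n in("scene","top"):
    im=get_image(n);cv2.imwrite(f"pics/{n}0.png",im[:,:,::-1]);c=calibration(n);print(n,{k:(np.round(v,4).tolist() if not isinstance(v,str) else v) for k,v in c.items()})
o=ctrl.get_obs();print({k:np.round(v,4).tolist() for k,v in o.items()})
E
```

```text
scene {'mtx': [[518.3264, 0.0, 330.7059], [0.0, 518.3264, 242.4904], [0.0, 0.0, 1.0]], 'origin': [0.1721, -0.4332, 0.873], 'rotation': [0.7477, -0.2296, -0.5121]}
top {'mtx': [[516.7429, 0.0, 333.5632], [0.0, 516.7429, 240.0385], [0.0, 0.0, 1.0]], 'origin': [0.3674, 0.188, 1.0472], 'rotation': [0.1541, -0.1672, -1.651]}
{'t': 0.1, 'q': [-1.389, 0.0533, 1.6142, 0.0, 1.476, -0.119], 'dq': [-0.0003, -0.0019, -0.0054, -0.0002, -0.0001, -0.0012], 'effort': [0.0017, -39.49, -37.1364, -0.0, 0.0038, -0.0], 'tool_pos': [0.1851, -0.5964, 0.2302], 'tool_rot': [-2.5281, 1.8628, 0.0021], 'contact_force': [-0.4283, -0.0151, -0.8705], 'wrist_torque': [-0.0249, -0.0381, 0.0233], 'opening': 0.0851}
```

View pics/scene0.png

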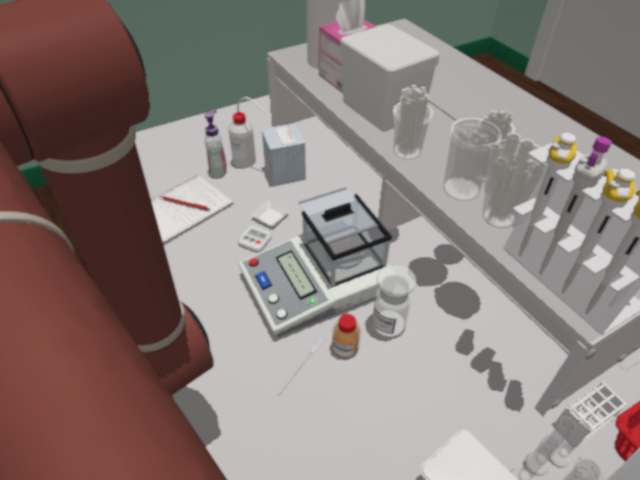

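View pics/top0.png

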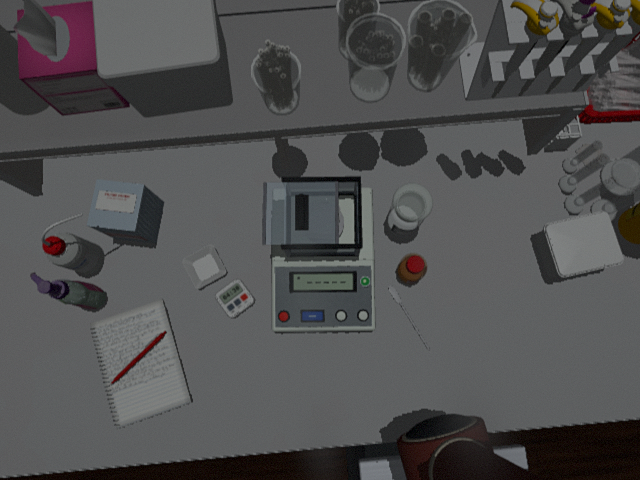

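The top view shows the balance keys: red at about (284,316), blue tare (312,315), white (341,315) and (363,315). The lid grip is at about (302,212), left of shut. In the scene view the tare key is at (263,280) and the grip at (338,211). Next I'll measure them.

```bash
cat > h.py <<'E'
import numpy as np,cv2
from scipy.spatial.transform import Rotation as R
from station import calibration
def cam(n):
    c=calibration(n);r=np.array(c["rotation"]);r=R.from_rotvec(r).as_matrix() if r.shape==(3,) else r
    return np.array(c["mtx"]),np.array(c["origin"]),r
def ray(n,p):
    K,o,r=cam(n);d=np.linalg.inv(K)@[p[0],p[1],1];d=r@(d*[1,-1,-1]);return o,d/np.linalg.norm(d)
def plane(n,p,z):
    o,d=ray(n,p);return o+d*(z-o[2])/d[2]
def tri(p1,p2):
    o1,d1=ray("scene",p1);o2,d2=ray("top",p2)
    s=np.linalg.lstsq(np.c_[d1,-d2],o2-o1,rcond=None)[0];a=o1+s[0]*d1;b=o2+s[1]*d2
    return (a+b)/2,np.linalg.norm(a-b)
def proj(n,P):
    K,o,r=cam(n);v=r.T@(np.array(P)-o);v=v*[1,-1,-1];v=K@v;return v[:2]/v[2]
E
python3 - <<'E'
from h import *
for n,(x0,y0,x1,y1) in {"top":(255,165,395,340),"scene":(230,170,410,340)}.items():
    im=cv2.imread(f"pics/{n}0.png")
    h=cv2.cvtColor(im,cv2.COLOR_BGR2HSV)
    cr=np.zeros(im.shape[:2],bool);cr[y0:y1,x0:x1]=1
    ms={"blue":(h[...,0]>105)&(h[...,0]<130)&(h[...,1]>130),"red":((h[...,0]<8)|(h[...,0]>172))&(h[...,1]>140),"black":h[...,2]<32,"white":(h[...,2]>(190 if n=="top" else 215))}
    for k,m in ms.items():
        N,l,s,c=cv2.connectedComponentsWithStats((m&cr).astype(np.uint8))
        for i in range(1,N):
            if s[i,4]>15: print(n,k,s[i].tolist(),c[i].round(1).tolist())
    q=cv2.resize(im[y0:y1,x0:x1],None,fx=3.3,fy=3.3,interpolation=cv2.INTER_CUBIC)
    q=cv2.convertScaleAbs(q,alpha=1.6 if n=="top" else 1)
    cv2.imwrite(f"pics/{n}_crop.png",q)
E
```

```text
top blue [302, 312, 21, 8, 124] [313.0, 315.3]
top red [279, 312, 9, 9, 70] [283.0, 315.9]
top black [282, 177, 80, 72, 926] [337.5, 208.3]
top black [296, 194, 12, 36, 385] [301.5, 211.1]
top black [281, 245, 16, 4, 46] [287.2, 246.5]
top black [316, 252, 39, 4, 96] [335.4, 254.2]
top black [317, 271, 40, 21, 161] [345.7, 282.0]
scene blue [256, 272, 14, 16, 115] [263.0, 279.9]
scene red [250, 259, 8, 7, 41] [253.2, 261.8]
scene red [339, 314, 17, 19, 260] [346.9, 323.3]
scene black [325, 206, 25, 13, 135] [336.9, 212.1]
scene black [332, 237, 58, 22, 96] [360.1, 248.1]
scene white [260, 209, 21, 15, 192] [270.2, 215.8]
scene white [292, 237, 86, 64, 684] [340.1, 279.9]
scene white [379, 267, 15, 13, 100] [385.5, 272.3]
scene white [271, 295, 5, 5, 20] [272.9, 297.3]
scene white [279, 311, 5, 4, 19] [281.1, 312.6]
```

Run:
```python
import cv2,numpy as np
a=cv2.imread("pics/top_crop.png");b=cv2.imread("pics/scene_crop.png");print(a.shape,b.shape)
```

```text
(578, 462, 3) (561, 594, 3)
```

View pics/top_crop.png

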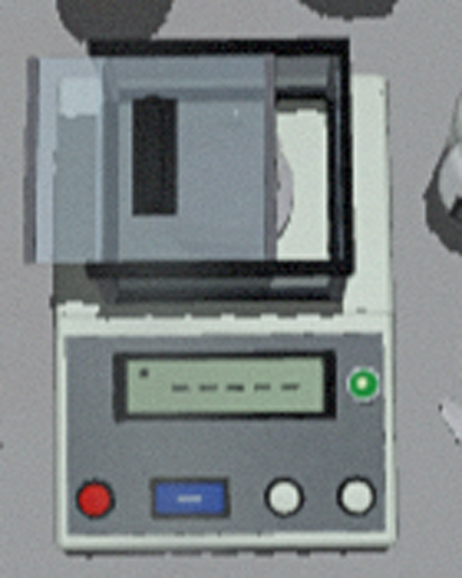

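View pics/scene_crop.png

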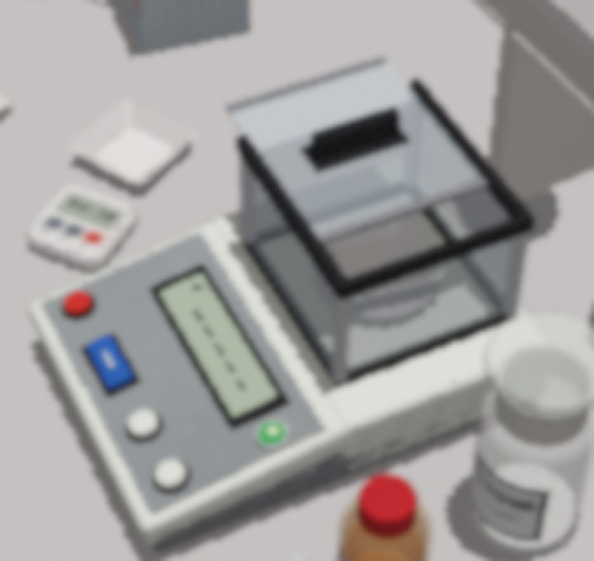

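Run:
```python
from h import *
print("blue",tri((263,279.9),(313,315.3)),"red",tri((253.2,261.8),(283,315.9)),"w1",tri((272.9,297.5),(341.2,315.5)),"w2",tri((281.5,313.3),(363.3,315.3)))
print("grip",tri((336.9,211.9),(301.5,211.1)))
f=lambda n,u,v:((255+u/3.3,165+v/3.3) if n=="top" else (230+u/3.3,170+v/3.3))
# key tops on plane z .052
P={k:plane("top",p,.052) for k,p in dict(red=(283.3,315.9),blue=(312.5,315.4),w1=(341.2,315.5),w2=(363.3,315.3)).items()}
for k in P:print(k,P[k].round(4))
# rail corners top, z .154
for k,t,s in [("FL",(90,268),(343,290)),("FR",(350,268),(0,0)),("BR",(350,42),(525,220)),("BL",(90,42),(416,85))]:
    print(k,plane("top",f("top",*t),.154).round(4))
print("FRs",plane("scene",f("scene",343,290),.154).round(4),"BRs",plane("scene",f("scene",530,222),.154).round(4),"FLs",plane("scene",f("scene",240,140),.154).round(4))
# grip top face z .169
for u,v in [(133,98),(177,98),(177,215),(133,215)]:print("grip base",plane("top",f("top",u,v),.155).round(4))
print("grip c z.169",plane("top",(301.5,211.1),.169).round(4),plane("scene",(336.9,211.9),.16).round(4))
for u,v in [(58,548),(395,542)]:print("front edge z.04?",plane("top",f("top",u,v),.03).round(4))
for nm,p in dict(jar=(411,205),bottle=(412,265)).items():print(nm,plane("top",p,.13).round(3))
```

```text
blue (array([0.42774406, 0.22297738, 0.04879374]), np.float64(0.0011428499098860732)) red (array([0.43207911, 0.28029304, 0.04735049]), np.float64(0.00025924381874873026)) w1 (array([0.42296938, 0.16912453, 0.05213748]), np.float64(0.00019835925626009252)) w2 (array([0.4199664 , 0.12691564, 0.05064397]), np.float64(0.00018200929168232043))
grip (array([0.60614187, 0.22540962, 0.15547306]), np.float64(0.0018815645902588234))
red [0.4319 0.2793 0.052 ]
blue [0.428  0.2237 0.052 ]
w1 [0.4231 0.1691 0.052 ]
w2 [0.4198 0.127  0.052 ]
FL [0.5467 0.2636 0.154 ]
FR [0.5347 0.1254 0.154 ]
BR [0.6603 0.1132 0.154 ]
BL [0.6726 0.2552 0.154 ]
FRs [0.5335 0.1206 0.154 ] BRs [0.6584 0.1112 0.154 ] FLs [0.5445 0.2607 0.154 ]
grip base [0.6385 0.2339 0.155 ]
grip base [0.6364 0.2101 0.155 ]
grip base [0.5714 0.2151 0.155 ]
grip base [0.5734 0.2386 0.155 ]
grip c z.169 [0.6034 0.2245 0.169 ] [0.6024 0.2214 0.16  ]
front edge z.04? [0.406  0.3039 0.03  ]
front edge z.04? [0.3924 0.1063 0.03  ]
jar [0.608 0.025 0.13 ]
bottle [0.497 0.036 0.13 ]
```

```bash
cat > w.py <<'E'
from h import *
from station import ctrl
O=np.array([.5597,.1925,0]);yaw=-np.arctan2(.0121,.1523);RB=R.from_euler('z',yaw).as_matrix()
def b2w(p):return O+RB@np.array(p)
def state():
    o=ctrl.get_obs();return o,np.array(o["tool_pos"]),R.from_rotvec(o["tool_rot"])
def togo(P,axx=None):
    o,p,r=state()
    print("t",round(float(o["t"]),2),"tcp_b",(RB.T@(p-O)).round(4),"F_b",(RB.T@np.array(o["contact_force"])).round(2),"shift tool",r.inv().apply(np.array(P)-p).round(4))
    print("tool x in bal",(RB.T@r.as_matrix()[:,0]).round(4),"z",r.as_matrix()[:,2].round(4))
    if axx is not None:
        x=RB@np.array(axx,float);z=np.array([0,0,-1.]);M=np.c_[x,np.cross(z,x),z]
        print("turn deg",np.degrees((r.inv()*R.from_matrix(M)).as_rotvec()).round(2))
E
python3 - <<'E'
from w import *
print("tool mats\n",state()[2].as_matrix().round(3))
for a in([1,0,0],[0,1,0],[-1,0,0],[0,-1,0]):togo(b2w([.043,.080,.23]),a)
for z in(.1,.2,.3,.4):print(z,plane("top",(300,137),z).round(3))
E
```

```text
tool mats
 [[ 0.296 -0.955 -0.   ]
 [-0.955 -0.296  0.002]
 [-0.002 -0.    -1.   ]]
t 0.1 tcp_b [-0.311  -0.8161  0.2302] F_b [-0.43 -0.05 -0.87] shift tool [-0.7008 -0.6611  0.0016]
tool x in bal [ 0.371  -0.9286 -0.0019] z [-3.0e-04  1.8e-03 -1.0e+00]
turn deg [ -0.07   0.09 -68.22]
t 0.1 tcp_b [-0.311  -0.8161  0.2302] F_b [-0.43 -0.05 -0.87] shift tool [-0.7008 -0.6611  0.0016]
tool x in bal [ 0.371  -0.9286 -0.0019] z [-3.0e-04  1.8e-03 -1.0e+00]
turn deg [-1.5000e-01  1.0000e-02 -1.5822e+02]
t 0.1 tcp_b [-0.311  -0.8161  0.2302] F_b [-0.43 -0.05 -0.87] shift tool [-0.7008 -0.6611  0.0016]
tool x in bal [ 0.371  -0.9286 -0.0019] z [-3.0e-04  1.8e-03 -1.0e+00]
turn deg [1.0000e-01 8.0000e-02 1.1178e+02]
t 0.1 tcp_b [-0.311  -0.8161  0.2302] F_b [-0.43 -0.05 -0.87] shift tool [-0.7008 -0.6611  0.0016]
tool x in bal [ 0.371  -0.9286 -0.0019] z [-3.0e-04  1.8e-03 -1.0e+00]
turn deg [1.000e-02 1.100e-01 2.178e+01]
0.1 [0.771 0.219 0.1  ]
0.2 [0.728 0.216 0.2  ]
0.3 [0.686 0.213 0.3  ]
0.4 [0.643 0.209 0.4  ]
```

Call:
jog_arm([
  [[0, 0, -6], [-0.03, -0.028, -0.01], 0],
  [[0, 0, -12], [-0.058, -0.055, -0.02], 0],
  [[0, 0, -18], [-0.087, -0.082, -0.02], 0],
  [[0, 0, -24], [-0.117, -0.11, -0.02], 0],
  [[0, 0, -30], [-0.146, -0.138, -0.02], 0],
  [[0, 0, -36], [-0.175, -0.165, -0.02], 0],
  [[0, 0, -42], [-0.204, -0.193, -0.02], 0],
  [[0, 0, -48], [-0.233, -0.22, -0.02], 0],
  [[0, 0, -54], [-0.262, -0.248, -0.02], 0],
  [[0, 0, -60], [-0.292, -0.275, -0.02], 0],
  [[0, 0, -66], [-0.321, -0.303, -0.02], 0],
  [[0, 0, -68.2], [-0.35, -0.33, -0.02], 0],
])

```text
t: 1.1
tool_pos: [0.3969, -0.1628, 0.251]
tool_rot: [3.139, -0.119, 0.0]
contact_force: [1.2, -0.2, -0.4]
opening: -0.0003
```

Run:
```python
from w import *
togo(b2w([.037,.085,.23]),[1,0,0]);print(state()[0]["q"],state()[0]["opening"])
```

```text
t 1.1 tcp_b [-0.1342 -0.3671  0.251 ] F_b [ 1.21 -0.12 -0.37] shift tool [ 0.1727 -0.4515  0.0211]
tool x in bal [1.0e+00 3.4e-03 2.0e-04] z [ 2.e-04 -0.e+00 -1.e+00]
turn deg [ 0.   -0.01  0.19]
[-5.63264497e-01 -4.57378104e-01  2.01890913e+00  8.30845866e-05
  1.57989008e+00 -4.87378695e-01] -0.0002711261431115273
```

Call:
jog_arm([
  [[0, 0, 0.2], [0.014, -0.037, 0], 0],
  [[0, 0, 0.2], [0.029, -0.075, 0], 0],
  [[0, 0, 0.2], [0.043, -0.113, 0], 0],
  [[0, 0, 0.2], [0.057, -0.15, 0], 0],
  [[0, 0, 0.2], [0.072, -0.188, 0], 0],
  [[0, 0, 0.2], [0.086, -0.225, 0], 0],
  [[0, 0, 0.2], [0.1, -0.263, 0], 0],
  [[0, 0, 0.2], [0.115, -0.3, 0], 0],
  [[0, 0, 0.2], [0.129, -0.338, 0], 0],
  [[0, 0, 0.2], [0.144, -0.376, 0], 0],
  [[0, 0, 0.2], [0.158, -0.414, 0], 0],
  [[0, 0, 0.2], [0.172, -0.45, 0], 0],
])

```text
t: 2.1
tool_pos: [0.6041, 0.2722, 0.2504]
tool_rot: [3.139, -0.13, -0.002]
contact_force: [-0.4, -0.5, -0.3]
opening: 0.0004
```

Call:
jog_arm([
  [[0, 0, 0], [0, 0, 0.005], 0],
  [[0, 0, 0], [0, 0, 0.012], 0],
  [[0, 0, 0], [0, 0, 0.02], 0],
  [[0, 0, 0], [0, 0, 0.02], 0],
  [[0, 0, 0], [0, 0, 0.02], 0],
  [[0, 0, 0], [0, 0, 0.02], 0],
])

```text
t: 2.6
tool_pos: [0.6038, 0.2689, 0.2316]
tool_rot: [-3.139, 0.133, -0.0]
contact_force: [0.0, -0.4, 0.6]
opening: 0.0001
```

Run:
```python
from w import *
from station import get_image
togo(b2w([.037,.075,.158]),[1,0,0]);print(state()[0]["q"])
for n in("scene","top"):
    im=get_image(n);cv2.imwrite(f"pics/{n}1.png",cv2.convertScaleAbs(im[:,:,::-1],alpha=1.5 if n=="top" else 1))
p=state()[1];print([proj(n,p) for n in("scene","top")])
```

```text
t 2.6 tcp_b [0.0379 0.0797 0.2316] F_b [ 0.05 -0.4   0.63] shift tool [-0.0009  0.0047  0.0736]
tool x in bal [ 1.0e+00 -5.3e-03  2.0e-04] z [ 2.e-04 -0.e+00 -1.e+00]
turn deg [-0.   -0.01 -0.3 ]
[ 3.06585568e-01  1.35771402e-01  1.52382220e+00 -6.90617747e-05
  1.48179387e+00  3.91152353e-01]
[array([325.9742569 , 170.80961905]), array([271.76961068, 203.08846384])]
```

View pics/top1.png

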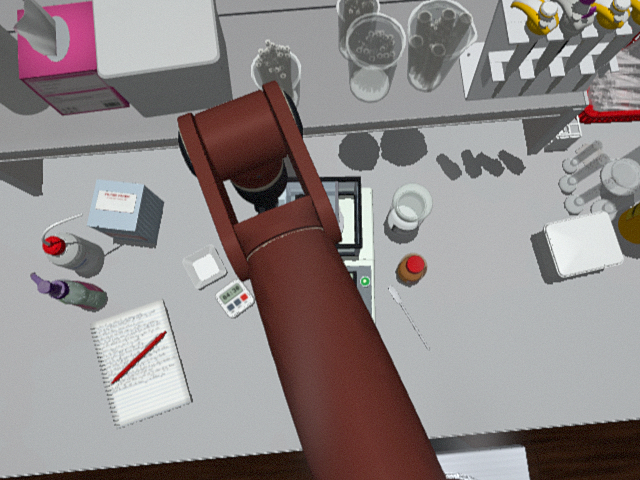

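View pics/scene1.png

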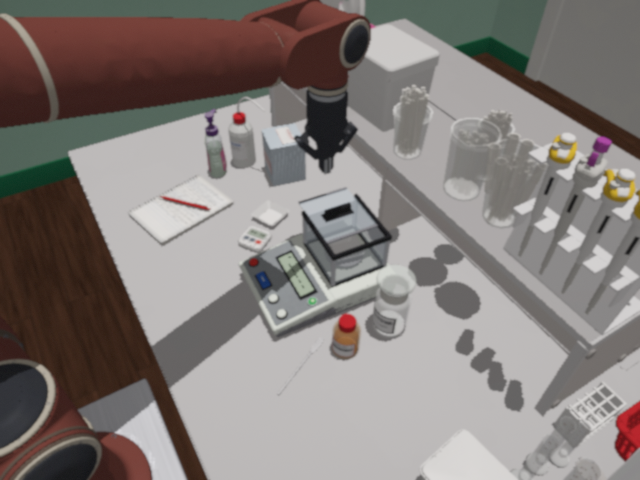

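The scene view shows the closed fingertips at (326,171), matching the projected TCP, left of the grip and clear of it. I'll lower to grip height.

Call:
jog_arm([
  [[0, 0, 0], [-0.001, 0, 0.015], 0],
  [[0, 0, 0], [-0.001, 0, 0.03], 0],
  [[0, 0, 0], [-0.001, 0, 0.045], 0],
  [[0, 0, 0], [-0.001, 0, 0.058], 0],
  [[0, 0, 0], [-0.001, 0, 0.068], 0],
  [[0, 0, 0], [-0.001, 0, 0.0725], 0],
  [[0, 0, 0], [-0.001, 0, 0.0725], 0],
  [[0, 0, 0], [-0.001, 0, 0.0725], 0],
])

```text
t: 3.37
tool_pos: [0.603, 0.2701, 0.1586]
tool_rot: [3.139, -0.131, -0.0]
contact_force: [0.9, 0.0, 1.3]
opening: -0.0
```

Call:
jog_arm([
  [[0, 0, 0], [0, 0.004, 0], 0],
  [[0, 0, 0], [0, 0.008, 0], 0],
  [[0, 0, 0], [0, 0.012, 0], 0],
  [[0, 0, 0], [0, 0.016, 0], 0],
  [[0, 0, 0], [0, 0.019, 0], 0],
  [[0, 0, 0], [0, 0.022, 0], 0],
  [[0, 0, 0], [0, 0.022, 0], 0],
  [[0, 0, 0], [0, 0.022, 0], 0],
])

```text
t: 4.03
tool_pos: [0.6011, 0.248, 0.1588]
tool_rot: [-3.139, 0.131, -0.0]
contact_force: [-0.7, 0.0, -0.2]
opening: 0.0001
```

Run:
```python
from w import *
from station import get_image
togo(b2w([.037,.0165,.158]),[1,0,0])
im=get_image("scene");cv2.imwrite("pics/s2.png",cv2.resize(im[120:300,230:410,::-1],None,fx=3.3,fy=3.3,interpolation=cv2.INTER_CUBIC))
togo(b2w([.037,.0165,.158]),[1,0,0])
```

```text
t 4.03 tcp_b [0.0369 0.0586 0.1588] F_b [-0.72 -0.01 -0.22] shift tool [0.0003 0.0421 0.0008]
tool x in bal [ 1.     -0.0043  0.    ] z [ 0.e+00  1.e-04 -1.e+00]
turn deg [-0.01 -0.   -0.24]
t 4.08 tcp_b [0.0369 0.0587 0.1588] F_b [ 1.08 -1.01  0.26] shift tool [0.0003 0.0422 0.0008]
tool x in bal [ 1.    -0.004  0.   ] z [ 0.e+00  2.e-04 -1.e+00]
turn deg [-0.01 -0.   -0.23]
```

View pics/s2.png

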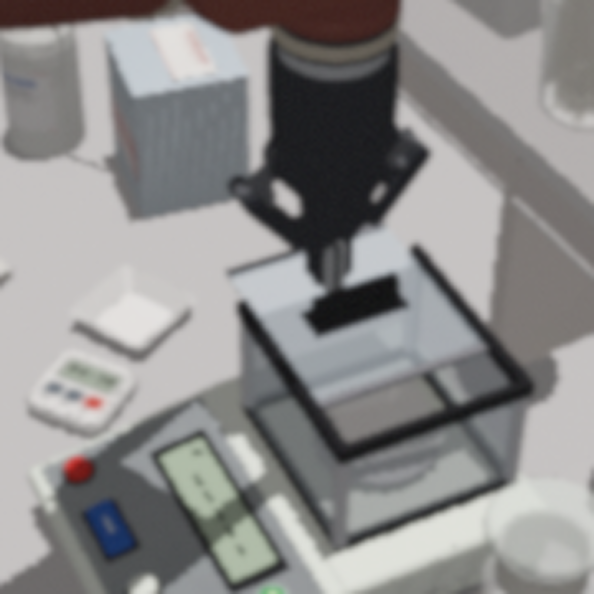

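The fingertip stands just left of the grip bar, at about (335,280) in the crop, below the bar's top and above the glass. I'll push slowly.

Call:
jog_arm([
  [[0, 0, 0], [0, 0.002, 0], 0],
  [[0, 0, 0], [0, 0.004, 0], 0],
  [[0, 0, 0], [0, 0.006, 0], 0],
  [[0, 0, 0], [0, 0.008, 0], 0],
  [[0, 0, 0], [0, 0.01, 0], 0],
  [[0, 0, 0], [0, 0.012, 0], 0],
  [[0, 0, 0], [0, 0.014, 0], 0],
  [[0, 0, 0], [0, 0.016, 0], 0],
  [[0, 0, 0], [0, 0.018, 0], 0],
  [[0, 0, 0], [0, 0.02, 0], 0],
  [[0, 0, 0], [0, 0.022, 0], 0],
  [[0, 0, 0], [0, 0.024, 0], 0],
])

```text
t: 5.08
tool_pos: [0.5991, 0.224, 0.1588]
tool_rot: [-3.139, 0.131, -0.0]
contact_force: [1.3, 1.4, -1.2]
opening: -0.0002
```

Call:
jog_arm([
  [[0, 0, 0], [0, 0.001, 0], 0],
  [[0, 0, 0], [0, 0.002, 0], 0],
  [[0, 0, 0], [0, 0.003, 0], 0],
  [[0, 0, 0], [0, 0.004, 0], 0],
  [[0, 0, 0], [0, 0.005, 0], 0],
  [[0, 0, 0], [0, 0.006, 0], 0],
  [[0, 0, 0], [0, 0.007, 0], 0],
  [[0, 0, 0], [0, 0.008, 0], 0],
  [[0, 0, 0], [0, 0.009, 0], 0],
  [[0, 0, 0], [0, 0.01, 0], 0],
  [[0, 0, 0], [0, 0.01, 0], 0],
])

```text
t: 6.0
tool_pos: [0.5983, 0.214, 0.1589]
tool_rot: [3.139, -0.131, 0.0]
contact_force: [0.8, 0.6, -0.9]
opening: 0.0002
```

Run:
```python
from w import *
from station import get_image
togo(b2w([.037,.0165,.158]),[1,0,0])
im=get_image("scene");cv2.imwrite("pics/s3.png",cv2.resize(im[120:300,230:410,::-1],None,fx=3.3,fy=3.3,interpolation=cv2.INTER_CUBIC))
togo(b2w([.037,.0165,.158]),[1,0,0])
```

```text
t 6.0 tcp_b [0.0368 0.0245 0.1589] F_b [ 0.79  0.65 -0.86] shift tool [0.0003 0.008  0.0009]
tool x in bal [ 1.     -0.0041  0.    ] z [ 0.e+00 -2.e-04 -1.e+00]
turn deg [ 0.01 -0.   -0.23]
t 6.05 tcp_b [0.0367 0.0245 0.1589] F_b [-0.22  0.84  0.05] shift tool [0.0003 0.008  0.0009]
tool x in bal [ 1.0e+00 -4.1e-03 -2.0e-04] z [-2.e-04 -3.e-04 -1.e+00]
turn deg [ 0.02  0.01 -0.23]
```

View pics/s3.png

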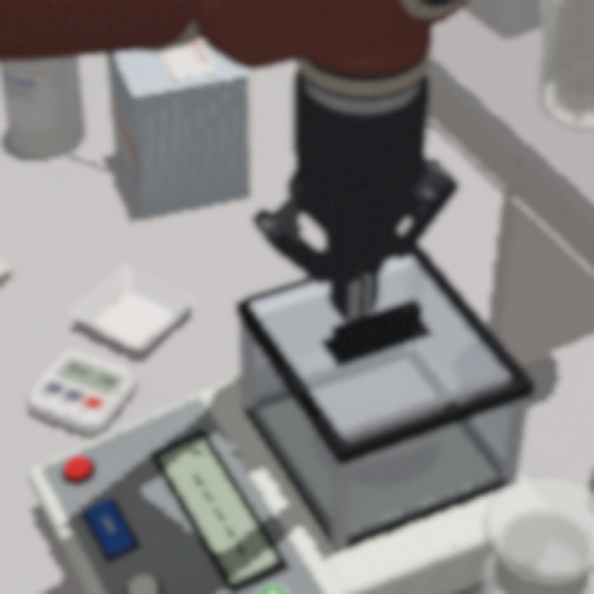

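The lid now covers most of the opening and the grip has moved to about (378,332) in the crop. I'll creep to the stop.

Call:
jog_arm([
  [[0, 0, 0], [0, 0.001, 0], 0],
  [[0, 0, 0], [0, 0.002, 0], 0],
  [[0, 0, 0], [0, 0.003, 0], 0],
  [[0, 0, 0], [0, 0.004, 0], 0],
  [[0, 0, 0], [0, 0.005, 0], 0],
  [[0, 0, 0], [0, 0.005, 0], 0],
])

```text
t: 6.55
tool_pos: [0.5979, 0.2091, 0.1589]
tool_rot: [3.139, -0.131, -0.0]
contact_force: [-0.8, 0.3, 0.1]
opening: 0.0003
```

Call:
jog_arm([
  [[0, 0, 0], [0, 0.0005, 0], 0],
  [[0, 0, 0], [0, 0.001, 0], 0],
  [[0, 0, 0], [0, 0.001, 0], 0],
])

```text
t: 6.8
tool_pos: [0.5978, 0.2082, 0.1588]
tool_rot: [3.139, -0.131, -0.0]
contact_force: [-0.1, 0.5, 0.3]
opening: -0.0001
```

Call:
jog_arm([
  [[0, 0, 0], [0, 0.0005, 0], 0],
  [[0, 0, 0], [0, 0.001, 0], 0],
  [[0, 0, 0], [0, 0.001, 0], 0],
])

```text
t: 7.05
tool_pos: [0.5977, 0.2073, 0.1588]
tool_rot: [3.139, -0.131, 0.0]
contact_force: [0.5, 1.1, -0.4]
opening: 0.0001
```

Call:
jog_arm([
  [[0, 0, 0], [0, 0.0005, 0], 0],
  [[0, 0, 0], [0, 0.001, 0], 0],
  [[0, 0, 0], [0, 0.001, 0], 0],
])

```text
t: 7.3
tool_pos: [0.5977, 0.2071, 0.1589]
tool_rot: [-3.137, 0.13, -0.001]
contact_force: [1.2, 4.8, -0.7]
opening: -0.0
```

Call:
jog_arm([
  [[0, 0, 0], [0, 0.0005, 0], 0],
  [[0, 0, 0], [0, 0.0005, 0], 0],
])

```text
t: 7.47
tool_pos: [0.5977, 0.207, 0.1589]
tool_rot: [-3.136, 0.13, -0.001]
contact_force: [1.6, 6.0, -0.4]
opening: -0.0
```

Call:
jog_arm([
  [[0, 0, 0], [0, 0.0005, 0], 0],
  [[0, 0, 0], [0, 0.0005, 0], 0],
])

```text
t: 7.63
tool_pos: [0.5977, 0.207, 0.1589]
tool_rot: [-3.135, 0.13, -0.001]
contact_force: [1.6, 6.9, -1.4]
opening: -0.0002
```

Run:
```python
from w import *
from station import get_image
im=get_image("scene");cv2.imwrite("pics/s4.png",cv2.resize(im[190:280,290:410,::-1],None,fx=6,fy=6,interpolation=cv2.INTER_CUBIC))
for i in range(4):
  togo(b2w([.037,.0165,.158])); get_image("top")
```

```text
t 7.68 tcp_b [0.0367 0.0175 0.1589] F_b [ 0.27  7.28 -0.5 ] shift tool [0.0003 0.001  0.0009]
tool x in bal [ 1.0e+00 -3.4e-03  7.0e-04] z [ 9.0e-04  3.5e-03 -1.0e+00]
t 7.73 tcp_b [0.0367 0.0175 0.1589] F_b [ 0.89  6.41 -1.21] shift tool [0.0003 0.001  0.0009]
tool x in bal [ 1.0e+00 -3.4e-03  6.0e-04] z [ 9.0e-04  3.4e-03 -1.0e+00]
t 7.78 tcp_b [0.0367 0.0175 0.1589] F_b [ 1.68  7.37 -1.09] shift tool [0.0003 0.001  0.0009]
tool x in bal [ 1.0e+00 -3.4e-03  7.0e-04] z [ 0.001   0.0034 -1.    ]
t 7.83 tcp_b [0.0367 0.0175 0.1589] F_b [ 0.91  7.65 -0.13] shift tool [0.0003 0.001  0.0009]
tool x in bal [ 1.0e+00 -3.4e-03  6.0e-04] z [ 9.0e-04  3.4e-03 -1.0e+00]
```

View pics/s4.png

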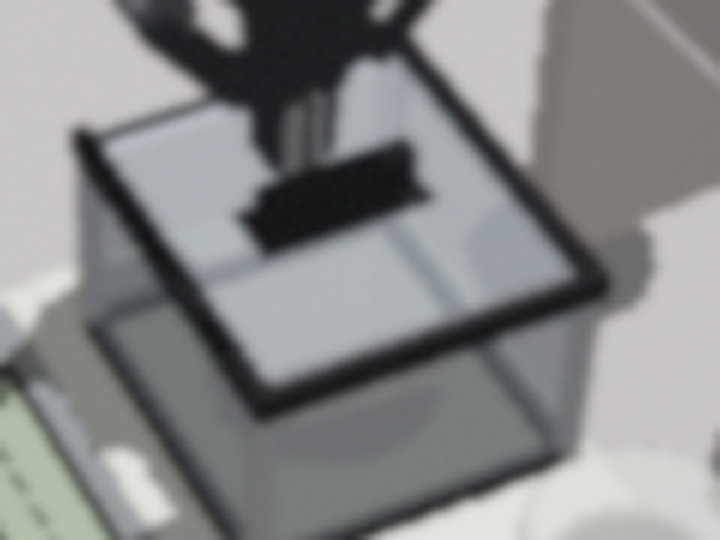

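The lid glass reaches the right rail. The force rose to about 7 N with no further motion, so it's at the end stop. I'll back off and rise.

Call:
jog_arm([
  [[0, 0, 0], [0, -0.004, 0], 0],
  [[0, 0, 0], [0, -0.01, 0], 0],
  [[0, 0, 0], [0, -0.018, 0], 0],
  [[0, 0, 0], [0, -0.024, -0.002], 0],
  [[0, 0, 0], [0, -0.024, -0.015], 0],
  [[0, 0, 0], [0, -0.024, -0.035], 0],
  [[0, 0, 0], [0, -0.024, -0.055], 0],
  [[0, 0, 0], [0, -0.024, -0.065], 0],
  [[0, 0, 0], [0, -0.024, -0.065], 0],
])

```text
t: 8.63
tool_pos: [0.6014, 0.2297, 0.2286]
tool_rot: [-3.137, 0.13, -0.011]
contact_force: [-0.5, 0.1, 0.8]
opening: 0.0
```

Run:
```python
from w import *
togo([.4275,.2235,.12],[1,0,0])
from station import get_image
im=get_image("scene");cv2.imwrite("pics/s5.png",cv2.resize(im[170:340,230:410,::-1],None,fx=3.3,fy=3.3,interpolation=cv2.INTER_CUBIC))
h=cv2.cvtColor(im,cv2.COLOR_RGB2HSV);m=(h[...,0]>105)&(h[...,0]<130)&(h[...,1]>130);m[:260]=0;m[300:]=0;m[:,:245]=0;m[:,285:]=0
ys,xs=np.nonzero(m);print(xs.mean(),ys.mean(),len(xs))
```

```text
t 8.63 tcp_b [0.0386 0.0404 0.2286] F_b [-0.53  0.06  0.78] shift tool [-0.1735  0.0208  0.1074]
tool x in bal [ 1.     -0.0038  0.0067] z [ 0.0069  0.0014 -1.    ]
turn deg [-0.11 -0.39 -0.22]
262.9047619047619 279.9761904761905 126
```

View pics/s5.png

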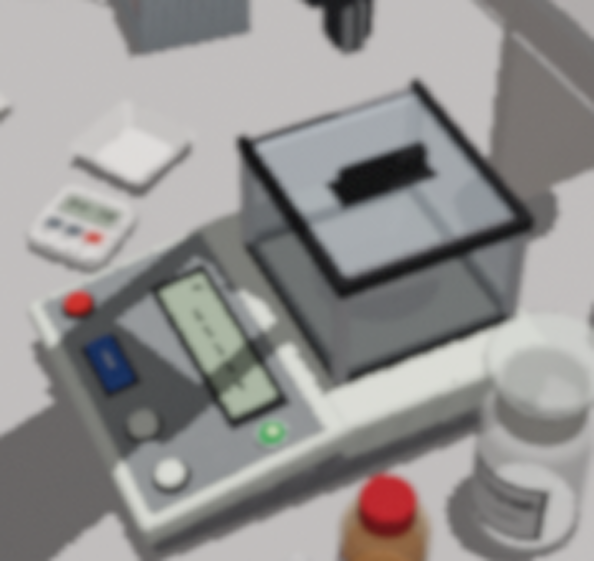

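The lid is shut with the grip centred, and the balance hasn't moved: the blue key is still at (263,280). Next I'll move over the tare key.

Call:
jog_arm([
  [[0, 0, 0], [-0.015, 0.002, 0], 0],
  [[0, 0, 0], [-0.04, 0.005, 0], 0],
  [[0, 0, 0], [-0.07, 0.008, 0], 0],
  [[0, 0, 0], [-0.1, 0.012, 0], 0],
  [[0, 0, 0], [-0.13, 0.016, 0.01], 0],
  [[0, 0, 0], [-0.155, 0.019, 0.03], 0],
  [[0, 0, 0], [-0.168, 0.02, 0.055], 0],
  [[0, 0, 0], [-0.173, 0.021, 0.08], 0],
  [[0, 0, 0], [-0.173, 0.021, 0.1], 0],
  [[0, 0, 0], [-0.173, 0.021, 0.107], 0],
  [[0, 0, 0], [-0.173, 0.021, 0.107], 0],
  [[0, 0, 0], [-0.173, 0.021, 0.107], 0],
])

```text
t: 9.68
tool_pos: [0.4254, 0.2226, 0.1167]
tool_rot: [3.138, -0.131, -0.001]
contact_force: [0.2, -0.5, 0.8]
opening: 0.0
```

Run:
```python
from w import *
from station import get_image
togo([.4275,.2235,.065],[1,0,0])
im=get_image("scene");cv2.imwrite("pics/s6.png",cv2.resize(im[170:340,230:410,::-1],None,fx=3.3,fy=3.3,interpolation=cv2.INTER_CUBIC))
print(proj("scene",state()[1]))
```

```text
t 9.68 tcp_b [-0.1363  0.0193  0.1167] F_b [ 0.19 -0.5   0.83] shift tool [ 0.0021 -0.0011  0.0516]
tool x in bal [ 1.e+00 -4.e-03 -9.e-04] z [-9.e-04 -4.e-04 -1.e+00]
turn deg [ 0.02  0.05 -0.23]
[260.03258898 257.60242468]
```

View pics/s6.png

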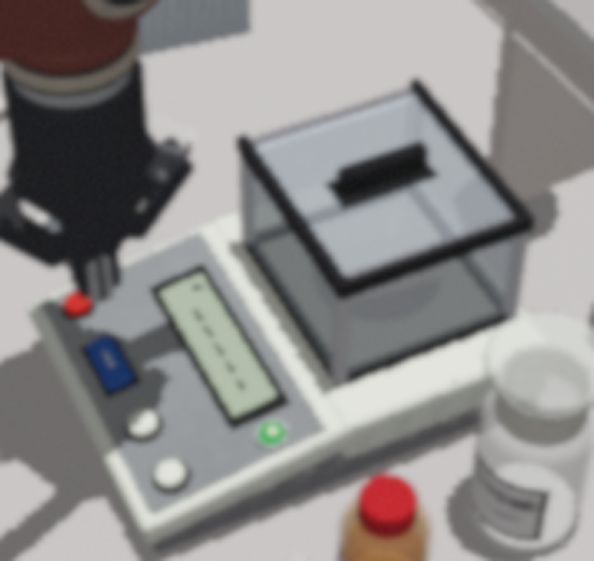

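The fingertip is at crop (100,292), where the projection puts it, directly above the blue key. I'll go down in stages.

Call:
jog_arm([
  [[0, 0, 0], [0.001, -0.001, 0.012], 0],
  [[0, 0, 0], [0.001, -0.001, 0.026], 0],
  [[0, 0, 0], [0.001, -0.001, 0.038], 0],
  [[0, 0, 0], [0.001, -0.001, 0.046], 0],
  [[0, 0, 0], [0.001, -0.001, 0.053], 0],
  [[0, 0, 0], [0.001, -0.001, 0.056], 0],
  [[0, 0, 0], [0.001, -0.001, 0.056], 0],
  [[0, 0, 0], [0.001, -0.001, 0.056], 0],
])

```text
t: 10.4
tool_pos: [0.4267, 0.2237, 0.061]
tool_rot: [-3.139, 0.131, -0.0]
contact_force: [0.0, 0.4, -0.2]
opening: 0.0001
```

Call:
jog_arm([
  [[0, 0, 0], [0, 0, 0.001], 0],
  [[0, 0, 0], [0, 0, 0.003], 0],
  [[0, 0, 0], [0, 0, 0.003], 0],
  [[0, 0, 0], [0, 0, 0.003], 0],
])

```text
t: 10.73
tool_pos: [0.4265, 0.2236, 0.058]
tool_rot: [-3.139, 0.131, -0.0]
contact_force: [0.2, 1.1, 0.5]
opening: 0.0002
```

Run:
```python
from w import *
from station import get_image
togo([.4275,.2235,.052],[1,0,0])
im=get_image("scene");cv2.imwrite("pics/s7.png",cv2.resize(im[220:340,230:350,::-1],None,fx=5,fy=5,interpolation=cv2.INTER_CUBIC))
togo([.4275,.2235,.052],[1,0,0])
```

```text
t 10.73 tcp_b [-0.1352  0.0205  0.058 ] F_b [0.16 1.14 0.52] shift tool [0.001  0.0001 0.006 ]
tool x in bal [ 1.0e+00 -3.9e-03  3.0e-04] z [ 3.e-04  1.e-04 -1.e+00]
turn deg [-0.01 -0.01 -0.22]
t 10.78 tcp_b [-0.1352  0.0205  0.058 ] F_b [-0.04 -0.1   0.38] shift tool [0.001  0.0001 0.006 ]
tool x in bal [ 1.0e+00 -3.9e-03  3.0e-04] z [ 3.e-04  1.e-04 -1.e+00]
turn deg [-0.01 -0.02 -0.22]
```

View pics/s7.png

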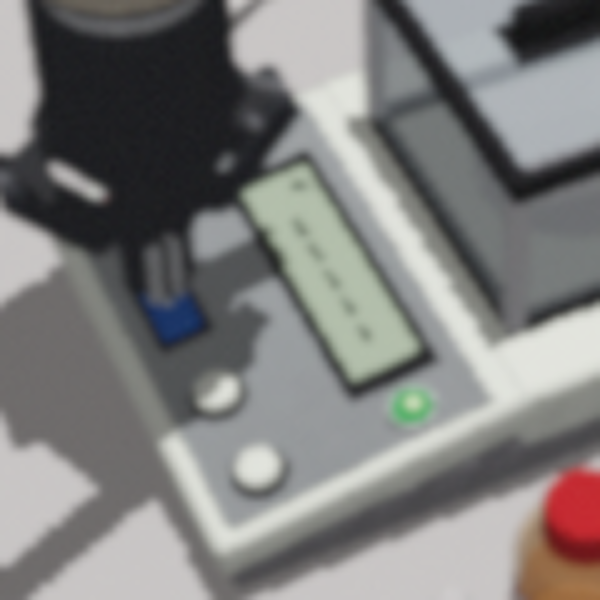

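The fingers are squarely over the blue key, just above it. I'll press in small steps and watch the force.

Call:
jog_arm([
  [[0, 0, 0], [0, 0, 0.001], 0],
  [[0, 0, 0], [0, 0, 0.002], 0],
  [[0, 0, 0], [0, 0, 0.003], 0],
  [[0, 0, 0], [0, 0, 0.003], 0],
])

```text
t: 11.12
tool_pos: [0.4263, 0.2235, 0.0545]
tool_rot: [3.139, -0.131, -0.001]
contact_force: [0.0, -0.2, -0.5]
opening: 0.0004
```

Call:
jog_arm([
  [[0, 0, 0], [0, 0, 0.001], 0],
  [[0, 0, 0], [0, 0, 0.001], 0],
  [[0, 0, 0], [0, 0, 0.001], 0],
])

```text
t: 11.37
tool_pos: [0.4264, 0.2236, 0.0537]
tool_rot: [3.139, -0.131, -0.0]
contact_force: [0.2, -0.2, -0.4]
opening: 0.0003
```

Call:
jog_arm([
  [[0, 0, 0], [0, 0, 0.001], 0],
  [[0, 0, 0], [0, 0, 0.001], 0],
  [[0, 0, 0], [0, 0, 0.001], 0],
])

```text
t: 11.62
tool_pos: [0.4264, 0.2236, 0.0528]
tool_rot: [-3.139, 0.131, 0.0]
contact_force: [0.7, 0.9, 0.4]
opening: -0.0001
```

Call:
jog_arm([
  [[0, 0, 0], [0, 0, 0.001], 0],
  [[0, 0, 0], [0, 0, 0.001], 0],
  [[0, 0, 0], [0, 0, 0.001], 0],
])

```text
t: 11.87
tool_pos: [0.4266, 0.2236, 0.052]
tool_rot: [-3.139, 0.131, -0.0]
contact_force: [-0.6, -0.4, 1.1]
opening: -0.0
```

Call:
jog_arm([
  [[0, 0, 0], [0, 0, 0.001], 0],
  [[0, 0, 0], [0, 0, 0.001], 0],
  [[0, 0, 0], [0, 0, 0.001], 0],
])

```text
t: 12.12
tool_pos: [0.4267, 0.2236, 0.051]
tool_rot: [-3.139, 0.131, -0.001]
contact_force: [0.2, -0.0, 2.1]
opening: 0.0003
```

Run:
```python
from w import *
from station import get_image
im=get_image("scene")
F=[]
for i in range(5):
  get_image("top");F.append(state()[0]["contact_force"][2])
print(np.round(F,2));togo([.4275,.2235,.052])
```

```text
[1.2  1.3  1.85 2.78 2.28]
t 12.42 tcp_b [-0.135   0.0205  0.051 ] F_b [ 0.   -0.61  2.28] shift tool [ 0.0008  0.0001 -0.001 ]
tool x in bal [ 1.0e+00 -3.9e-03  6.0e-04] z [ 6.e-04  1.e-04 -1.e+00]
```

Call:
jog_arm([
  [[0, 0, 0], [0, 0, 0.001], 0],
  [[0, 0, 0], [0, 0, 0.002], 0],
  [[0, 0, 0], [0, 0, 0.002], 0],
  [[0, 0, 0], [0, 0, 0.002], 0],
])

```text
t: 12.75
tool_pos: [0.4269, 0.2237, 0.0491]
tool_rot: [-3.139, 0.131, -0.002]
contact_force: [1.4, -0.8, 2.3]
opening: -0.0002
```

Run:
```python
from w import *
from station import get_image
F=[]
for i in range(6):
  im=get_image("scene");F.append(state()[0]["contact_force"][2])
print(np.round(F,2),np.mean(F));togo([.4275,.2235,.052])
cv2.imwrite("pics/s8.png",cv2.resize(im[220:340,230:350,::-1],None,fx=5,fy=5,interpolation=cv2.INTER_CUBIC))
```

```text
[3.19 2.36 3.36 3.84 3.99 3.22] 3.3261791639613882
t 13.05 tcp_b [-0.135   0.0206  0.049 ] F_b [ 2.54 -0.69  3.22] shift tool [ 0.0008  0.0001 -0.003 ]
tool x in bal [ 1.0e+00 -3.9e-03  5.0e-04] z [ 6.e-04  2.e-04 -1.e+00]
```

View pics/s8.png

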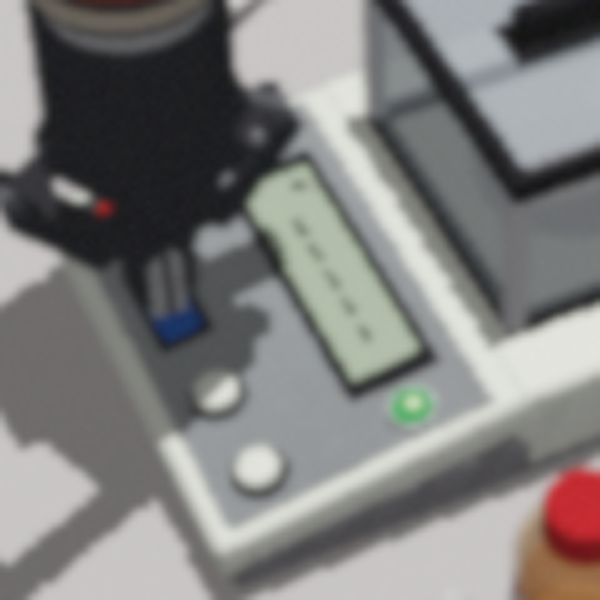

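At 3.3 N mean the key is about 3.5 mm down, so it counts as pressed. Now I'll let it up and rise.

Call:
jog_arm([
  [[0, 0, 0], [0, 0, -0.002], 0],
  [[0, 0, 0], [0, 0, -0.005], 0],
  [[0, 0, 0], [0, 0, -0.01], 0],
  [[0, 0, 0], [0, 0, -0.02], 0],
  [[0, 0, 0], [0, 0, -0.04], 0],
  [[0, 0, 0], [0, 0, -0.07], 0],
  [[0, 0, 0], [0, 0, -0.1], 0],
  [[0, 0, 0], [0, 0, -0.13], 0],
  [[0, 0, 0], [0, 0, -0.16], 0],
  [[0, 0, 0], [0, 0, -0.18], 0],
  [[0, 0, 0], [0, 0, -0.18], 0],
])

```text
t: 13.97
tool_pos: [0.4286, 0.2245, 0.2352]
tool_rot: [-3.135, 0.13, -0.014]
contact_force: [0.3, 0.4, 1.1]
opening: -0.0001
```

Call:
jog_arm([
  [[0, 0, 0], [0, 0.03, 0], 0],
  [[0, 0, 0], [0, 0.06, 0], 0],
  [[0, 0, 0], [0, 0.1, 0], 0],
  [[0, 0, 0], [0, 0.14, 0], 0],
  [[0, 0, 0], [0, 0.18, 0], 0],
  [[0, 0, 0], [0, 0.22, 0], 0],
  [[0, 0, 0], [0, 0.26, 0], 0],
  [[0, 0, 0], [0, 0.3, 0], 0],
  [[0, 0, 0], [0, 0.32, 0], 0],
  [[0, 0, 0], [0, 0.33, 0], 0],
  [[0, 0, 0], [0, 0.33, 0], 0],
  [[0, 0, 0], [0, 0.33, 0], 0],
])

```text
t: 14.97
tool_pos: [0.3987, -0.1046, 0.2281]
tool_rot: [-3.137, 0.131, 0.002]
contact_force: [0.2, 0.1, 0.9]
opening: -0.0003
```

Run:
```python
from w import *
from station import get_image
a=get_image("scene")[170:340,230:410,::-1];b=get_image("top")[165:340,200:440,::-1]
cv2.imwrite("pics/s9.png",cv2.resize(a,None,fx=3.3,fy=3.3,interpolation=cv2.INTER_CUBIC))
cv2.imwrite("pics/t9.png",cv2.convertScaleAbs(cv2.resize(b,None,fx=3.3,fy=3.3,interpolation=cv2.INTER_CUBIC),alpha=1.6))
togo([.4,.2,.2]);print(state()[1])
```

```text
t 15.07 tcp_b [-0.1367 -0.3083  0.2284] F_b [0.29 0.19 0.16] shift tool [-0.0237 -0.303   0.0287]
tool x in bal [ 1.0e+00 -2.1e-03 -7.0e-04] z [-6.e-04  9.e-04 -1.e+00]
[ 0.39905664 -0.10396221  0.22842829]
```

View pics/s9.png

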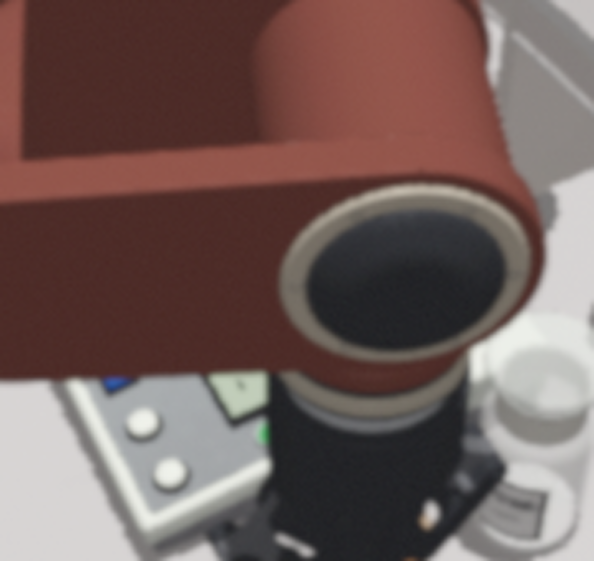

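View pics/t9.png

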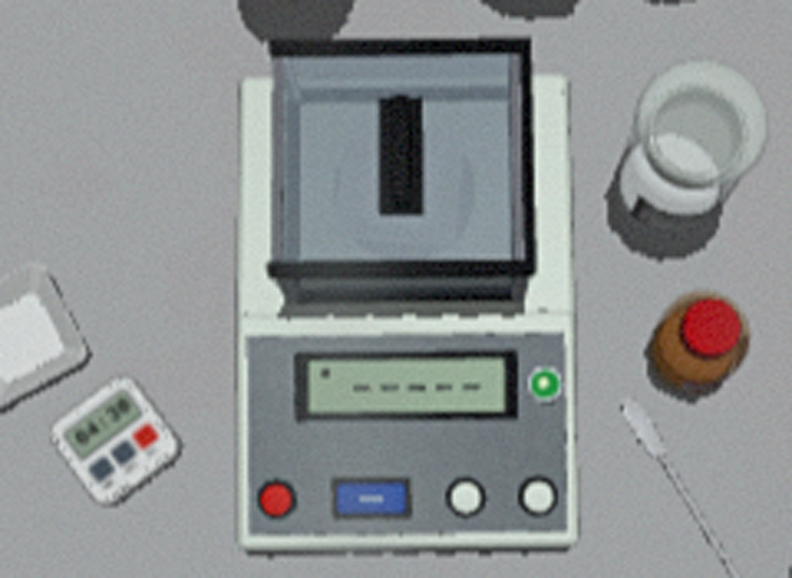

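The top view shows the lid shut between the rails with the grip centred at crop (400,155). The balance, keys, timer, jar, bottle and spatula are where they were, and the hand is clear. I'll hand in.

```bash
python3 -c "
from station import job;print(job.finish_job())"
```

```text
the job is handed in; nothing more can be done
None
```

I shut the draught shield lid, pressed the tare key once, and handed the job in at about 15 s with the hand clear of everything.

- **Lid:** With closed fingertips I pushed the grip about 35 mm to the end stop. There the force rose to about 7 N and the lid stopped moving. Afterwards the top view showed the glass shut between the rails and the grip centred.
- **Tare key:** I pressed it in small steps to about 3.3 N on average. The force readings put that at roughly 3 to 3.5 mm of travel, past the 2 mm that counts as pressed. I then lifted straight up so it could spring back.
- **Surroundings:** In the final top view the balance, the other keys, the timer, the jar, the bottle and the spatula had not visibly moved. The spare boat was only partly in the picture.
- **Not confirmed:**
  - The display still shows dashes, so it neither confirms nor contradicts the tare.
  - The boat on the pan shows only faintly through the glass, so I could not measure whether it moved; nothing touched it.
  - The arm hid most of the final scene view, so the last check rests on the top view.

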